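Weigh the long carton on the mailroom steelyard scale

TASK

Take the longer of the two cartons out of the mail tray and lay it gently on the scale's platform, in the middle and lengthwise along it. Then slide the poise along the notched beam until, with nothing touching the scale, the pointer comes to rest level with the index mark. Leave the short carton in the tray and do not disturb the bottle, the tumbler or the stapler.

Things in the scene. Friction and masses are not known exactly. Their poses are not given: they have to be found in the camera images.
- scale: Grey counter scale, fixed; on the left or right, yawed up to 0.25 rad. Origin on the table under the housing, which spans x -125 to +125, y -120 to +100 mm, top 50 mm high. In its frame the platform centre is at x -55, y 0; the beam runs along y at x +105. A white index plate, 30 mm wide, 195 mm high, stands at x +105, y +170.
- pivot (a point): Pivot of the beam, 165 mm above the table, at x +105, y -80 mm in the scale frame, axes as the scale's; held in a fork 40 mm wide (x), 32 mm (y), 180 mm high. Beam bar 10 mm wide, 16 mm high, from 55 mm inward of the pivot (then a 38 mm counterweight out to 75 mm) to 200 mm outward (+y), then the pointer.
- platform: Bare aluminium plate, 130 (x) by 170 (y) by 6 mm, origin at the centre of its top, about 75 mm above the table; always level, it rides 5.4 mm up or down, opposite to the pointer end of the beam.
- platform_top (a point): Centre of the top of the platform; axes as the scale's. The carton is to lie with its long side along y, the 170 mm side.
- beam (a joint): Tilt of the beam, rad: 0 level (pointer at the index mark), positive = pointer end up (load heavier than the poise setting: slide the poise outward), negative = pointer down. Stops at -0.09 and +0.09. Between the stops 10 mm of poise travel changes the tilt by 0.045 rad. Once let go it settles in about 0.7 s.
- poise (a joint): Position of the poise along the beam, m: 0 (inner stop) to 0.14 (outer stop), growing along the scale's +y; at 0 its centre is 40 mm outward of the pivot. It stays where left; about 2 N slides it. The carton's weight, and so the right position, differs each time (0.06 to 0.13); it starts at 0 to 0.035, too far in once the carton is on.
- poise_top (a point): Centre of the top of the poise, a plain aluminium block riding on the beam, 46 mm across the beam, 36 mm along it, 75 mm tall; its top is 217 mm above the table with the beam level. At least 30 mm of it stands clear above the beam: push it there, on the face across the beam.
- pointer_tip (a point): Tip of the thin pointer at the outer end of the beam, 232 mm from the pivot.
- index_mark (a point): The fixed black index mark on the white plate beside the pointer tip, at the height of the level beam (165 mm).
- tray: White open mail tray, fixed to the table, 300 (x) by 250 (y) by 60 mm high, wall and floor 4 mm thick; origin under its centre. It stands on the side of the table where the scale is not.
- long_carton: Cardboard carton 150 (x) by 55 (y) by 70 mm high, 0.4 to 0.7 kg, the one to weigh; lies in either half of the tray, long side roughly along the tray's x. Origin: centre of its underside.
- short_carton: Cardboard carton 90 (x) by 55 (y) by 70 mm high, in the other half of the tray, to be left there. Origin: centre of its underside.
- bottle: Clear, milky-looking water bottle, 60 mm diameter, 190 mm tall, standing between scale and tray. Origin: centre of its base.
- tumbler: Blue drinking tumbler, 66 mm diameter, 120 mm tall, standing between scale and tray. Origin: centre of its base.
- stapler: Black stapler 130 (x) by 36 by 45 mm, lying between scale and tray. Origin: centre of its underside.
Not all that is in view belongs to the job. What is shaped like the long_carton but yellow is not meant.

How it is judged:
By the outcome, as a careful person would: the job done as asked, in the order asked, and still so for the second after the job is handed in, with the robot touching nothing.
It also fails if it takes over 64 s, if anything falls off the work surface, if the arm or the gripper's body presses on something with over 40 N, if the wrist force passes 120 N, or if a joint passes its speed limit or range.

ROBOT

A 6-joint arm with a two-finger parallel gripper is mounted at the origin on the work surface. World frame = base frame: x ahead of the robot, y to its left, z up, the work surface at z = 0. Lengths are in m, angles in rad, forces in N, time in s.
With the tool pointing down it reaches from about 0.35 to 0.775 m from the base axis. Payload 5.5 kg.
Tool frame: the origin (TCP) lies at the very end of the fingers, on their centre line; the grasp point (between the pads) lies env.hold_point_z behind it (env.hold_point_z is the distance from the TCP to the grasp point, in m); z points along the fingers, y is the line along which they close (so a half turn about z gives the same grasp; the last joint's range is limited). The gripper opens to 85 mm and grips with 20 to 120 N. Pads are 22 mm wide; open, the fingers measure 114 mm over their backs; the gripper's body (76 mm by 85 mm) begins 54 mm behind the grasp point. The pads swing forward as they close: fully open they stand 13 mm farther back than shut.
Start: joints at [1.04, 0.313, 0.046, 1.304, 0, 1.431], TCP at [0.219, 0.532, 0.197] pointing down, gripper open.
Joint ranges: [-2.76, 2.76], [-0.86, 1.69], [-1.03, 1.26], [-2.2, 2.34], [-1.47, 1.5], [-3.14, 3.14]. Speed limits (rad/s): [2.57, 2.57, 3.14, 3.14, 3.14, 3.14].

INTERFACE

Orientations are given as a unit quaternion [w, x, y, z].
In Python, from workcell import env gives the robot as it stands.
- The arm moves only by the tool carry_out, never from a script. Its argument "steps" is a list of rows, each a list of 3 entries, a list of its own where there are three numbers: the turn, a rotation vector about the tool's x, y, z in degrees, then the shift along the tool's x, y, z in cm, then the closure in counts, from 0 (fully open) to 255 (shut). A call has exactly 8 rows; each row is the pose to reach, as a shift and turn from the pose commanded when the call began, along the tool's axes at that moment; what a row does not reach only later rows make up. A row lasts 1/8 s, in which the tool goes at most 62.5 mm and 10.7 degrees, less where a joint would pass 70% of its speed; a pose out of reach is approached as far as the arm can. A call with a gripper value outside its range is refused whole. The fingers move at their own pace and stop on an object; "force" is the grip in N (left out, the last holds). Time passes only in rows, so rows that repeat a pose let the fingers close, or fill a call up. It gives the time, the measured TCP pose, the force, the opening and the grip force at its end, in the units of the state.
- env.get_state(): the state, without advancing time (a new reading comes with each control period).
- env.read_camera(name): name is "scene" or "top"; returns (picture, depth): 400x640x3 uint8, red, green, blue; 400x640 float32, m along the optical axis (not along the pixel's ray), 0 where there is no reading.
- env.get_calibration(name): a dict with "fx", "fy", "cx", "cy" (pixels), "origin" and "orientation" of the camera in the world. Camera axes: x right, y up, looking along -z (the intrinsics and any distortion apply to the point x, -y, -z); pixel columns grow to the right and rows downward; lengths in m; the calibration is good to about 2 mm. A picture is of the moment at which its call begins. get_calibration takes no time and is no camera call.
- env.hand_in(): hands the job in; it is judged then, once.
The state is a dict: "clock": time; "joint_pos": joint angles; "qvel": joint speeds; "tau": joint torques, N m; "tcp_pos": TCP position; "orientation": TCP orientation; "wrist_force": force on the tool from outside, world axes, zero at the start; "ft_torque": the same for the moment, N m; "finger_gap": finger opening in m; "grip_force": force on a finger pad.
Only numpy, scipy, OpenCV 4.12 (cv2) and the standard library are available. Lean on these libraries where they do the work, as an engineer would, in place of code of your own. Each camera call takes 0.05 s, during which the arm holds its last target. There are 200 camera calls.

## Working session

There is one attempt and no reset: what is moved stays moved. The work goes in short steps, Python scripts to look and compute and a tool call to move; the robot and the scene stay as the last step left them, time stands still between calls to the robot, and variables do not carry over. Pictures are saved under pics/ and viewed, at most 10 in all, crops included, and the job is handed in when it is done.

Besides the shell and the picture viewer there is one more tool, called after "Request:" as a command line: name --argument value ..., lists and objects as JSON in quotes. carry_out: Moves the arm, as the interface text tells. Its arguments: {"type":"object","properties":{"steps":{"type":"array","items":{"type":"array"}},"force":{"type":"number"}},"required":["steps"]}

```bash
mkdir -p pics
cat > h.py <<'E'
import numpy as np, cv2
from workcell import env
from scipy.spatial.transform import Rotation as R
def Rq(q): return R.from_quat([q[1],q[2],q[3],q[0]])
def snap(n,f=None):
    im,d=env.read_camera(n)
    if f: cv2.imwrite('pics/'+f,im[:,:,::-1])
    return im,d
def ray(c,u,v):
    d=np.array([(u-c['cx'])/c['fx'],-(v-c['cy'])/c['fy'],-1.0])
    return np.array(c['origin']),Rq(c['orientation']).apply(d)
def onz(c,u,v,z):
    o,d=ray(c,u,v); return o+d*(z-o[2])/d[2]
def dep(c,u,v,d):
    o,r=ray(c,u,v); return o+r*d
def cloud(c,d):
    v,u=np.mgrid[:d.shape[0],:d.shape[1]]
    p=np.stack([(u-c['cx'])/c['fx'],-(v-c['cy'])/c['fy'],-np.ones(d.shape)],-1)*d[...,None]
    return (Rq(c['orientation']).apply(p.reshape(-1,3))+np.array(c['origin'])).reshape(*d.shape,3)
def proj(c,p):
    q=Rq(c['orientation']).inv().apply(np.array(p)-np.array(c['origin']))
    return c['cx']+c['fx']*q[0]/-q[2], c['cy']+c['fy']*q[1]/q[2]
E
python3 - <<'E'
from h import *
for n in('scene','top'):
    snap(n,n+'0.png'); print(n,env.get_calibration(n))
s=env.get_state(); print(s, env.hold_point_z)
E
```

```text
scene {'fx': 403.05842982001576, 'fy': 403.05842982001576, 'cx': 324.97305686890155, 'cy': 205.92469238193792, 'origin': array([1.26180053, 0.1341591 , 1.09620561]), 'orientation': array([0.59518292, 0.21343741, 0.27175297, 0.72550126])}
top {'fx': 440.67234036648483, 'fy': 440.67234036648483, 'cx': 323.06576590572286, 'cy': 199.0488296145406, 'origin': array([ 0.24095535, -0.0348961 ,  1.61575495]), 'orientation': array([ 0.70570509,  0.0411093 , -0.05515596, -0.70515826])}
{'clock': 0.1, 'joint_pos': array([1.04040259e+00, 3.13937990e-01, 4.50569843e-02, 1.30360754e+00,
       1.06169543e-05, 1.43119308e+00]), 'qvel': array([-1.68124223e-03, -2.51833937e-03,  2.69647833e-03, -7.24926427e-05,
       -3.42720268e-04,  1.12314904e-03]), 'tau': array([ 1.94031629e-03, -4.81724489e+01,  2.99244529e+01,  1.27174592e-02,
       -1.26701880e-04,  1.49848240e-06]), 'tcp_pos': array([0.21876335, 0.53118185, 0.19567632]), 'orientation': array([-2.83187027e-04,  1.94154211e-01,  9.80970655e-01, -7.97330084e-04]), 'wrist_force': array([-0.45395067, -0.96784097,  0.11116168]), 'ft_torque': array([-0.03230264, -0.00766662, -0.01996131]), 'grip_force': 0.0, 'finger_gap': 0.0853179839670559} 0.0187
```

View pics/scene0.png

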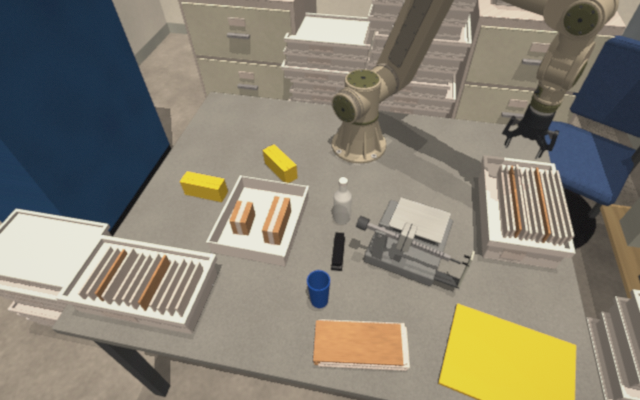

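View pics/top0.png

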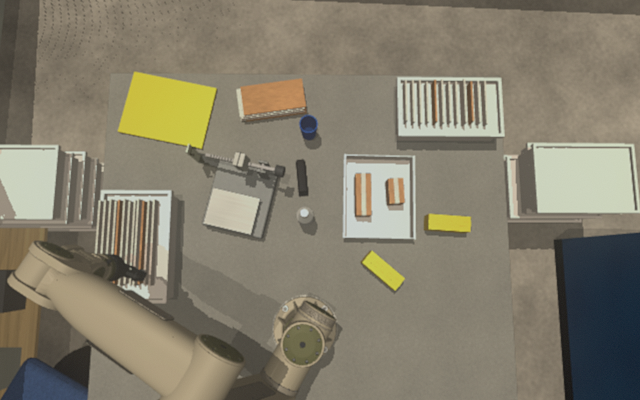

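Two cartons lie in the tray: in the top view the long one is at (363,194) and the short one at (396,191). Lookalikes are the yellow boxes at (449,223) and (383,270), and the orange book at (272,100). I choose the brown/white striped carton at (363,194). The scale is on the left, with its platform at (232,212), poise at about (240,160), bottle (305,215), stapler (302,177) and tumbler (308,127).

Run:
```python
from h import *
c=env.get_calibration('top'); im,d=snap('top')
P=cloud(c,d); Z=P[...,2]
def comp(mask,name,lo,hi):
    m=(mask&(Z>lo)&(Z<hi)).astype(np.uint8)
    n,l,s,ce=cv2.connectedComponentsWithStats(m)
    for i in range(1,n):
        if s[i,4]<25: continue
        q=P[l==i]; r=cv2.minAreaRect(q[:,:2].astype(np.float32)*1000)
        print(name,s[i],'med z %.3f'%np.median(q[:,2]),'rect c',np.round(r[0]),'sz',np.round(r[1]),'ang',round(r[2],1))
v,u=np.mgrid[:400,:640]
box=lambda a,b,e,f:(u>=a)&(u<b)&(v>=e)&(v<f)
comp(box(348,412,160,235),'cart',.055,.095)
comp(box(340,420,150,245),'tray',.045,.065)
comp(box(195,275,180,245),'plat',.066,.09)
comp(box(183,300,140,190),'beamstuff',.14,.24)
comp(box(183,300,140,190),'poise',.19,.24)
comp(box(290,320,160,240),'bs',.03,.22)
comp(box(295,320,110,140),'tumb',.03,.22)
cr=lambda a,b,e,f:cv2.resize(im[e:f,a:b,::-1],None,fx=5,fy=5,interpolation=cv2.INTER_CUBIC)
cv2.imwrite('pics/c1.png',np.vstack([cr(180,320,140,242)]))
cv2.imwrite('pics/c2.png',cr(335,425,150,245))
```

```text
cart [355 174  17  42 668] med z 0.073 rect c [ 470. -209.] sz [149.  56.] ang 0.2
cart [388 178  17  27 415] med z 0.073 rect c [ 484. -326.] sz [93. 57.] ang 2.1
tray [343 154  73  86 650] med z 0.058 rect c [ 465. -268.] sz [259. 303.] ang 88.7
plat [ 204  188   56   47 1802] med z 0.080 rect c [409. 253.] sz [171. 130.] ang 76.7
beamstuff [186 144  11  13  78] med z 0.172 rect c [602. 375.] sz [21. 31.] ang 79.5
beamstuff [197 153  89  25 685] med z 0.177 rect c [563. 214.] sz [306.  47.] ang 77.4
poise [233 153  14  16 176] med z 0.208 rect c [562. 210.] sz [37. 46.] ang 77.1
bs [297 160  11  33 271] med z 0.044 rect c [542.  11.] sz [119.  30.] ang 5.4
bs [297 207  17  19 265] med z 0.129 rect c [390.  -3.] sz [58. 55.] ang 0.1
tumb [300 115  18  24 280] med z 0.089 rect c [712. -14.] sz [64. 63.] ang 59.9
```

View pics/c1.png

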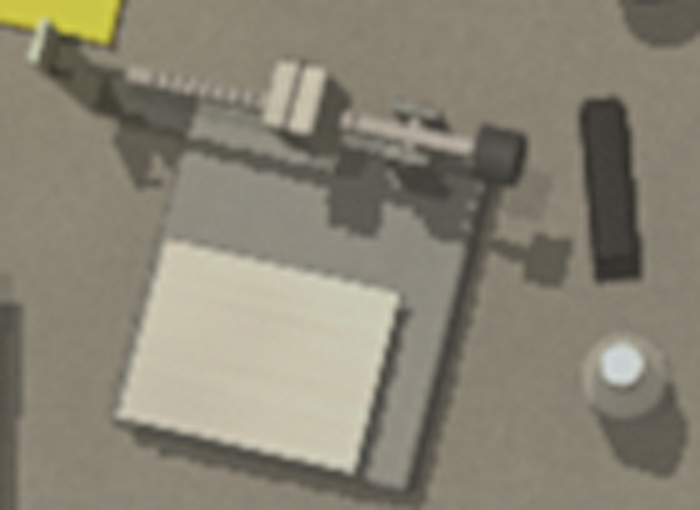

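View pics/c2.png

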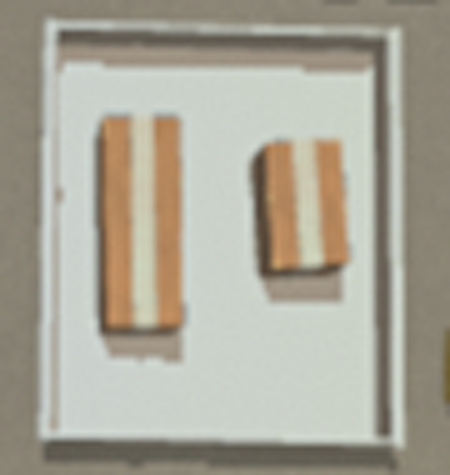

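```bash
cat >> h.py <<'E'
def go(pts):
    "pts: list of (x,y,z,yaw of tool y in deg), tool down -> turn deg, shift cm"
    s=env.get_state(); p=np.array(s['tcp_pos']); A=Rq(s['orientation'])
    print('t',s['clock'],'tcp',p.round(4),'F',s['wrist_force'].round(1),'gap',round(s['finger_gap'],4),'tool y deg',np.degrees(np.arctan2(*A.as_matrix()[[1,0],1])).round(1))
    for x,y,z,a in pts:
        a=np.radians(a); Y=np.array([np.cos(a),np.sin(a),0]); Zt=np.array([0,0,-1.]); T=np.c_[np.cross(Y,Zt),Y,Zt]
        print((x,y,z),'turn',np.degrees((A.inv()*R.from_matrix(T)).as_rotvec()).round(1),'shift',(A.inv().apply(np.array([x,y,z])-p)*100).round(2))
E
python3 -c "
from h import *
go([(.30,.40,.28,70),(.45,.10,.28,80),(.47,-.209,.20,90)])"
```

```text
t 0.15 tcp [0.2188 0.5313 0.1958] F [-0.1 -0.   1. ] gap 0.0853 tool y deg 67.6
(0.3, 0.4, 0.28) turn [-0.1 -0.  -2.4] shift [-12.5   -9.06  -8.41]
(0.45, 0.1, 0.28) turn [ -0.1  -0.  -12.4] shift [-37.8  -31.08  -8.38]
(0.47, -0.209, 0.2) turn [ -0.1  -0.  -22.4] shift [-51.42 -58.88  -0.35]
```

Request:
carry_out --steps '[[[0,0,-1],[-4.2,-3,-2.8],45],[[0,0,-2],[-8.4,-6,-5.6],45],[[0,0,-2.4],[-12.5,-9,-8.4],45],[[0,0,-4],[-17.5,-13.4,-8.4],45],[[0,0,-6],[-22.6,-17.8,-8.4],45],[[0,0,-8],[-27.7,-22.2,-8.4],45],[[0,0,-10],[-32.8,-26.6,-8.4],45],[[0,0,-12.4],[-37.8,-31,-8.4],45]]' --force 40

```text
clock: 1.15
tcp_pos: [0.4408, 0.1195, 0.2805]
orientation: [0.0, 0.086, 0.996, 0.0]
wrist_force: [1.8, 0.0, -0.4]
finger_gap: 0.0704
grip_force: 0.0
```

```bash
python3 -c "
from h import *
go([(.47,-.06,.28,90),(.47,-.209,.20,90),(.47,-.209,.12,90)])"
```

```text
t 1.15 tcp [0.4408 0.1195 0.2805] F [ 1.8  0.  -0.4] gap 0.0704 tool y deg 80.1
(0.47, -0.06, 0.28) turn [ 0.   0.  -9.9] shift [ -5.96 -17.18   0.04]
(0.47, -0.209, 0.2) turn [ 0.   0.  -9.9] shift [ -8.53 -31.86   8.04]
(0.47, -0.209, 0.12) turn [ 0.   0.  -9.9] shift [ -8.52 -31.87  16.04]
```

Request:
carry_out --steps '[[[0,0,-3],[-1.6,-5.1,0],45],[[0,0,-6],[-3.2,-10.2,0],45],[[0,0,-10],[-4.7,-15.4,0],45],[[0,0,-10],[-5.6,-20.4,3],45],[[0,0,-10],[-6.5,-25.4,6],45],[[0,0,-10],[-7.3,-30.1,9],45],[[0,0,-10],[-7.3,-30.1,14],45],[[0,0,-10],[-7.3,-30.1,14],45]]'

```text
clock: 2.15
tcp_pos: [0.4564, -0.1862, 0.1368]
orientation: [-0.004, 0.001, 1.0, 0.003]
wrist_force: [-0.4, -0.5, 0.9]
finger_gap: 0.0708
grip_force: 0.0
```

Run:
```python
from h import *
go([(.47,-.209,.085,90),(.47,-.209,.025,90)])
c=env.get_calibration('scene'); im,d=snap('scene'); P=cloud(c,d); Z=P[...,2]
m=(Z>.06)&(Z<.085)&(P[...,0]>.36)&(P[...,0]<.58)&(P[...,1]<-.15)&(P[...,1]>-.40)
n,l,s,ce=cv2.connectedComponentsWithStats(m.astype(np.uint8))
for i in range(1,n):
    if s[i,4]>25:
        q=P[l==i]; print(s[i],np.median(q[:,2]),cv2.minAreaRect(q[:,:2].astype(np.float32)*1000))
cv2.imwrite('pics/s1.png',cv2.resize(im[160:270,200:320,::-1],None,fx=5,fy=5))
```

```text
t 2.15 tcp [ 0.4564 -0.1862  0.1368] F [-0.4 -0.5  0.9] gap 0.0708 tool y deg 89.9
(0.47, -0.209, 0.085) turn [ 0.3 -0.5 -0.1] shift [-1.4  -2.31  5.15]
(0.47, -0.209, 0.025) turn [ 0.3 -0.5 -0.1] shift [-1.45 -2.34 11.15]
[228 184   9  14  30] 0.06152820968477901 ((393.2049560546875, -389.3202209472656), (8.862127304077148, 62.1046142578125), 89.3277359008789)
[261 196  29  40 678] 0.07505711314548746 ((472.875, -207.89186096191406), (56.40121078491211, 153.3982696533203), 89.81482696533203)
[229 200  24  26 422] 0.07476219379341409 ((485.96649169921875, -324.5524597167969), (93.61715698242188, 57.92717742919922), 2.2396538257598877)
[217 207   9  12  26] 0.062189764269747094 ((494.7289123535156, -391.74029541015625), (8.629779815673828, 49.373680114746094), 86.064697265625)
[211 220   8  13  28] 0.06137072883276695 ((551.6267700195312, -392.37518310546875), (10.083000183105469, 49.74673080444336), 88.55437469482422)
```

View pics/s1.png

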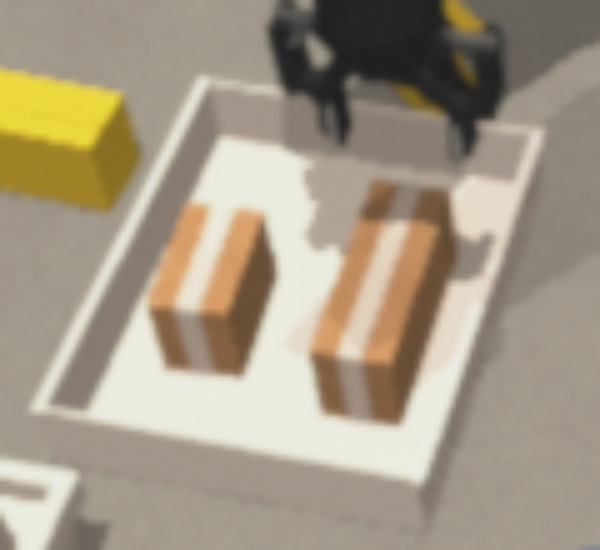

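Crop shows the gripper above the striped long carton (about (385,300)); the short one stands at (210,290), the yellow decoy outside the tray.

Request:
carry_out --steps '[[[0,0,0],[0,0,1],45],[[0,0,0],[0,0,2],45],[[0,0,0],[0,0,3],45],[[0,0,0],[0,0,3],45],[[0,0,0],[0,0,3],45],[[0,0,0],[0,0,3],45],[[0,0,0],[0,0,3],45],[[0,0,0],[0,0,3],45]]'

```text
clock: 3.2
tcp_pos: [0.4601, -0.1877, 0.1106]
orientation: [0.0, -0.0, 1.0, -0.0]
wrist_force: [0.0, 0.7, 0.7]
finger_gap: 0.0705
grip_force: 0.0
```

```bash
python3 -c "
from h import *
go([(.471,-.2085,.095,90),(.471,-.2085,.028,90)])"
```

```text
t 3.2 tcp [ 0.4601 -0.1877  0.1106] F [0.  0.7 0.7] gap 0.0705 tool y deg 90.0
(0.471, -0.2085, 0.095) turn [-0.  0.  0.] shift [-1.09 -2.08  1.56]
(0.471, -0.2085, 0.028) turn [-0.  0.  0.] shift [-1.09 -2.08  8.26]
```

Request:
carry_out --steps '[[[0,0,0],[-1.1,-2.1,0],45],[[0,0,0],[-1.1,-2.1,0],45],[[0,0,0],[-1.1,-2.1,2],45],[[0,0,0],[-1.1,-2.1,4],45],[[0,0,0],[-1.1,-2.1,6],45],[[0,0,0],[-1.1,-2.1,8.2],45],[[0,0,0],[-1.1,-2.1,8.2],45],[[0,0,0],[-1.1,-2.1,8.2],45]]'

```text
clock: 4.2
tcp_pos: [0.4712, -0.2085, 0.0292]
orientation: [0.0, -0.0, 1.0, -0.0]
wrist_force: [0.2, -0.6, -0.1]
finger_gap: 0.0701
grip_force: 0.0
```

Request:
carry_out --steps '[[[0,0,0],[0,0,0],80],[[0,0,0],[0,0,0],110],[[0,0,0],[0,0,0],140],[[0,0,0],[0,0,0],140],[[0,0,0],[0,0,0],140],[[0,0,0],[0,0,0],140],[[0,0,0],[0,0,-0.5],140],[[0,0,0],[0,0,-1.0],140]]' --force 40

```text
clock: 5.2
tcp_pos: [0.4704, -0.2084, 0.0383]
orientation: [-0.001, -0.0, 1.0, 0.0]
wrist_force: [-0.5, 0.1, -6.4]
finger_gap: 0.0534
grip_force: 43.4
```

```bash
python3 -c "
from h import *
go([(.471,-.2085,.28,90),(.46,0,.28,125),(.409,.253,.28,166.8)])
print(env.get_state()['grip_force'])"
```

```text
t 5.2 tcp [ 0.4704 -0.2084  0.0383] F [-0.5  0.1 -6.4] gap 0.0534 tool y deg 90.0
(0.471, -0.2085, 0.28) turn [ 0.  -0.1  0. ] shift [ -0.03   0.   -24.17]
(0.46, 0, 0.28) turn [  0.1  -0.1 -35. ] shift [  1.07  20.85 -24.16]
(0.409, 0.253, 0.28) turn [  0.1  -0.  -76.8] shift [  6.17  46.15 -24.14]
43.42324912548065
```

Request:
carry_out --steps '[[[0,0,0],[0,0,-2],140],[[0,0,0],[0,0,-5],140],[[0,0,0],[0,0,-9],140],[[0,0,0],[0,0,-13],140],[[0,0,0],[0,0,-17],140],[[0,0,0],[0,0,-21],140],[[0,0,0],[0,0,-24],140],[[0,0,-3],[0,2,-24],140]]'

```text
clock: 6.2
tcp_pos: [0.4722, -0.1899, 0.2805]
orientation: [0.002, -0.026, 1.0, -0.001]
wrist_force: [-0.7, 0.6, -7.2]
finger_gap: 0.0536
grip_force: 44.4
```

```bash
python3 -c "
from h import *
go([(.46,0,.275,125),(.409,.253,.275,166.8)])
print(env.get_state()['grip_force'])"
```

```text
t 6.2 tcp [ 0.4722 -0.1899  0.2805] F [-0.7  0.6 -7.2] gap 0.0536 tool y deg 93.0
(0.46, 0, 0.275) turn [ -0.2   0.2 -32. ] shift [ 0.22 19.03  0.5 ]
(0.409, 0.253, 0.275) turn [ -0.3   0.1 -73.8] shift [ 3.99 44.56  0.42]
44.36355113983154
```

Request:
carry_out --steps '[[[0,0,-4],[0.2,2.5,0],140],[[0,0,-9],[0.4,5.5,0],140],[[0,0,-14],[0.6,9,0],140],[[0,0,-19],[0.8,12.5,0],140],[[0,0,-24],[1,16,0],140],[[0,0,-29],[1.2,19.5,0],140],[[0,0,-34],[1.5,23,0],140],[[0,0,-39],[1.8,26,0],140]]'

```text
clock: 7.2
tcp_pos: [0.4374, 0.072, 0.2768]
orientation: [-0.001, -0.361, 0.933, 0.001]
wrist_force: [0.3, -0.6, -7.0]
finger_gap: 0.0529
grip_force: 44.4
```

```bash
python3 -c "
from h import *
go([(.409,.253,.275,166.8)])
print(env.get_state()['grip_force'])"
```

```text
t 7.2 tcp [0.4374 0.072  0.2768] F [ 0.3 -0.6 -7. ] gap 0.0529 tool y deg 132.3
(0.409, 0.253, 0.275) turn [  0.2  -0.1 -34.5] shift [-10.08  15.3    0.2 ]
44.38659310340881
```

Request:
carry_out --steps '[[[0,0,-6],[-1.7,2.5,0],140],[[0,0,-12],[-3.5,5.2,0],140],[[0,0,-18],[-5.2,8,0],140],[[0,0,-24],[-7,10.6,0],140],[[0,0,-30],[-8.7,13.2,0],140],[[0,0,-34.5],[-10.1,15.3,0],140],[[0,0,-34.5],[-10.1,15.3,3],140],[[0,0,-34.5],[-10.1,15.3,6],140]]'

```text
clock: 8.2
tcp_pos: [0.4101, 0.252, 0.2162]
orientation: [-0.001, -0.62, 0.784, 0.0]
wrist_force: [-0.1, 0.2, -5.9]
finger_gap: 0.0537
grip_force: 44.4
```

Run:
```python
from h import *
c=env.get_calibration('scene'); im,d=snap('scene','s2f.png'); P=cloud(c,d); Z=P[...,2]
m=(Z>.072)&(Z<.088)&(P[...,0]>.3)&(P[...,0]<.52)&(P[...,1]>.13)&(P[...,1]<.37)
n,l,s,ce=cv2.connectedComponentsWithStats(m.astype(np.uint8))
for i in range(1,n):
    if s[i,4]>25:
        q=P[l==i]; print(s[i],np.median(q[:,2]),cv2.minAreaRect(q[:,:2].astype(np.float32)*1000))
cv2.imwrite('pics/s2.png',cv2.resize(im[130:300,300:500,::-1],None,fx=3.5,fy=3.5))
go([(.409,.253,.11,166.8)])
```

```text
[ 388  197   62   46 1585] 0.08114711755145931 ((410.82098388671875, 253.98167419433594), (169.34884643554688, 135.1535186767578), 76.94949340820312)
t 8.25 tcp [0.4078 0.2508 0.2118] F [ -2.1  -1.1 -10.6] gap 0.0533 tool y deg 166.7
(0.409, 0.253, 0.11) turn [ 0.5 -0.3 -0.1] shift [-0.29 -0.15 10.18]
```

View pics/s2.png

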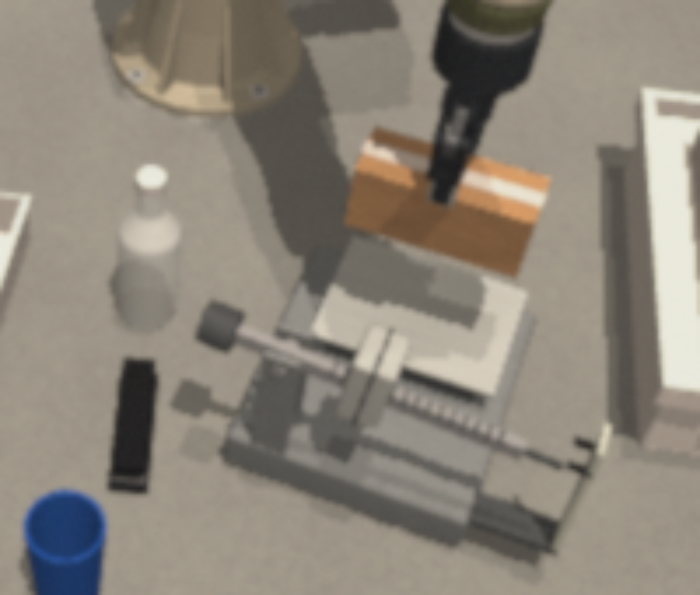

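The carton hangs in line above the platform (crop (420,310)); pointer down at (575,465), as expected.

Request:
carry_out --steps '[[[0,0,0],[-0.1,-0.1,2.5],140],[[0,0,0],[-0.1,-0.1,5],140],[[0,0,0],[-0.1,-0.1,7],140],[[0,0,0],[-0.1,-0.1,8.5],140],[[0,0,0],[-0.1,-0.1,9.3],140],[[0,0,0],[-0.1,-0.1,9.5],140],[[0,0,0],[-0.1,-0.1,9.5],140],[[0,0,0],[-0.1,-0.1,9.5],140]]'

```text
clock: 9.25
tcp_pos: [0.4138, 0.2523, 0.1242]
orientation: [0.001, -0.619, 0.785, -0.0]
wrist_force: [-0.2, -0.3, -6.1]
finger_gap: 0.0531
grip_force: 45.5
```

Run:
```python
from h import *
go([(.4095,.2535,.105,166.8),(.4095,.2535,.095,166.8)])
```

```text
t 9.25 tcp [0.4138 0.2523 0.1242] F [-0.2 -0.3 -6.1] gap 0.0531 tool y deg 166.5
(0.4095, 0.2535, 0.105) turn [-0.1  0.  -0.3] shift [-0.02  0.45  1.92]
(0.4095, 0.2535, 0.095) turn [-0.1  0.  -0.3] shift [-0.01  0.45  2.92]
```

Lower slowly to just past first contact (0.1 cm/row at the end).

Request:
carry_out --steps '[[[0,0,0],[0,0.4,0.5],140],[[0,0,0],[0,0.4,1.0],140],[[0,0,0],[0,0.4,1.4],140],[[0,0,0],[0,0.4,1.7],140],[[0,0,0],[0,0.4,2.0],140],[[0,0,0],[0,0.4,2.2],140],[[0,0,0],[0,0.4,2.4],140],[[0,0,0],[0,0.4,2.4],140]]'

```text
clock: 10.25
tcp_pos: [0.4092, 0.2529, 0.0994]
orientation: [-0.0, -0.619, 0.785, 0.0]
wrist_force: [-0.6, -0.3, -3.6]
finger_gap: 0.0534
grip_force: 45.8
```

Request:
carry_out --steps '[[[0,0,0],[0,0,0.1],140],[[0,0,0],[0,0,0.2],140],[[0,0,0],[0,0,0.2],140],[[0,0,0],[0,0,0.3],140],[[0,0,0],[0,0,0.3],140],[[0,0,0],[0,0,0.4],140],[[0,0,0],[0,0,0.4],140],[[0,0,0],[0,0,0.4],140]]'

```text
clock: 11.25
tcp_pos: [0.4094, 0.253, 0.0956]
orientation: [0.0, -0.619, 0.785, -0.0]
wrist_force: [-2.1, -1.5, -1.5]
finger_gap: 0.0534
grip_force: 46.0
```

Request:
carry_out --steps '[[[0,0,0],[0,0,0.1],140],[[0,0,0],[0,0,0.1],140],[[0,0,0],[0,0,0.1],140],[[0,0,0],[0,0,0.1],75],[[0,0,0],[0,0,0.1],60],[[0,0,0],[0,0,0.1],40],[[0,0,0],[0,0,0.1],30],[[0,0,0],[0,0,0.1],30]]'

```text
clock: 12.25
tcp_pos: [0.4094, 0.2531, 0.0945]
orientation: [0.0, -0.619, 0.785, 0.0]
wrist_force: [-0.5, -0.3, 1.1]
finger_gap: 0.0754
grip_force: 0.0
```

Request:
carry_out --steps '[[[0,0,0],[0,0,-1.5],30],[[0,0,0],[0,0,-3.5],30],[[0,0,0],[0,0,-6],30],[[0,0,0],[0,0,-9],30],[[0,0,0],[0,0,-12],60],[[0,0,0],[0,0,-15],100],[[0,0,0],[0,0,-17],180],[[0,0,0],[0,0,-17],240]]'

```text
clock: 13.25
tcp_pos: [0.4104, 0.2535, 0.2669]
orientation: [0.002, -0.619, 0.785, -0.001]
wrist_force: [0.1, -0.5, -0.1]
finger_gap: 0.016
grip_force: 0.0
```

Run:
```python
from h import *
go([(.409,.253,.27,166.8)])
for n in('scene','top'):
  c=env.get_calibration(n); im,d=snap(n,'p3'+n+'.png'); P=cloud(c,d); Z=P[...,2]
  for nm,zl,zh,x0,x1,y0,y1 in(('carton',.13,.16,.3,.5,.14,.37),('poise',.2,.235,.5,.63,.14,.35)):
    m=(Z>zl)&(Z<zh)&(P[...,0]>x0)&(P[...,0]<x1)&(P[...,1]>y0)&(P[...,1]<y1)
    k,l,s,ce=cv2.connectedComponentsWithStats(m.astype(np.uint8))
    for i in range(1,k):
      if s[i,4]>40:
        q=P[l==i]; print(n,nm,s[i],np.median(q[:,2]),cv2.minAreaRect(q[:,:2].astype(np.float32)*1000))
  if n=='scene': cv2.imwrite('pics/s3.png',cv2.resize(im[130:300,300:500,::-1],None,fx=3.5,fy=3.5))
```

```text
t 13.25 tcp [0.4104 0.2535 0.2669] F [ 0.1 -0.5 -0.1] gap 0.016 tool y deg 166.5
(0.409, 0.253, 0.27) turn [-0.2  0.2 -0.3] shift [ 0.08  0.12 -0.31]
scene carton [396 193  52  29 753] 0.1404024814888455 ((408.3077392578125, 252.3881378173828), (150.27883911132812, 62.06199645996094), 77.19058227539062)
scene poise [398 219  17  21 253] 0.22266663459980873 ((565.2293090820312, 204.7310333251953), (37.332122802734375, 49.416297912597656), 76.6342544555664)
top carton [217 200  37  23 534] 0.13904204224055527 ((402.79266357421875, 233.46836853027344), (115.44789123535156, 54.860862731933594), 76.45417022705078)
top poise [234 152  15  17 176] 0.22173440040376358 ((561.5211791992188, 202.9164581298828), (35.752685546875, 48.231693267822266), 76.3752670288086)
```

View pics/s3.png

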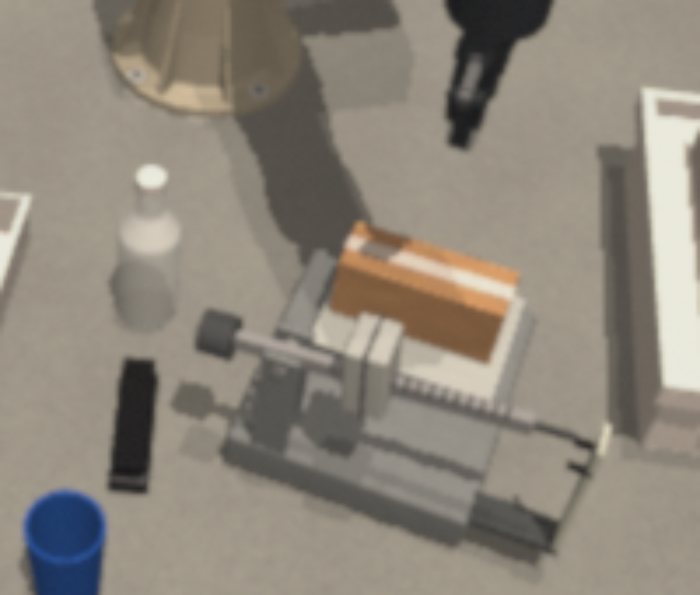

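Carton lies centred (408,252 mm) and lengthwise on the platform; pointer (590,440) is up at its stop, poise at about 31 mm. Next: shut fingers inward of the poise.

Run:
```python
from h import *
def sc(a,z,x=0):
    b=np.array([.5471,.1391])+a*np.array([.228,.974])+x*np.array([.974,-.228]); return (*b.round(4),z,166.8)
go([sc(.035,.27),sc(.030,.20),sc(.06,.20)])
```

```text
t 13.35 tcp [0.4093 0.253  0.2645] F [-0.1 -0.2 -0.6] gap 0.0053 tool y deg 166.5
(np.float64(0.5551), np.float64(0.1732), 0.27) turn [-0.   0.  -0.3] shift [  4.36 -16.04  -0.55]
(np.float64(0.5539), np.float64(0.1683), 0.2) turn [-0.   0.  -0.3] shift [  4.86 -16.04   6.45]
(np.float64(0.5608), np.float64(0.1975), 0.2) turn [-0.   0.  -0.3] shift [  1.86 -16.03   6.45]
```

Request:
carry_out --steps '[[[0,0,0],[1.5,-4,-0.8],255],[[0,0,0],[3,-8,-0.8],255],[[0,0,0],[4.8,-12,-0.8],255],[[0,0,0],[4.8,-16,-0.8],255],[[0,0,0],[4.8,-16,-0.8],255],[[0,0,0],[4.8,-16,1.5],255],[[0,0,0],[4.8,-16,4],255],[[0,0,0],[4.8,-16,4],255]]'

```text
clock: 14.35
tcp_pos: [0.551, 0.1691, 0.222]
orientation: [-0.002, -0.619, 0.785, 0.001]
wrist_force: [-0.1, -0.8, 0.2]
finger_gap: -0.0002
grip_force: 0.0
```

Run:
```python
from h import *
def sc(a,z,x=0):
    b=np.array([.5471,.1391])+a*np.array([.228,.974])+x*np.array([.974,-.228]); return (*b.round(4),z,166.8)
go([sc(.030,.20),sc(.06,.20)])
im,d=snap('scene'); cv2.imwrite('pics/s4.png',cv2.resize(im[150:290,340:490,::-1],None,fx=4,fy=4))
```

```text
t 14.35 tcp [0.551  0.1691 0.222 ] F [-0.1 -0.8  0.2] gap -0.0002 tool y deg 166.5
(np.float64(0.5539), np.float64(0.1683), 0.2) turn [ 0.3 -0.1 -0.3] shift [ 0.   -0.31  2.2 ]
(np.float64(0.5608), np.float64(0.1975), 0.2) turn [ 0.3 -0.1 -0.3] shift [-3.   -0.3   2.19]
```

View pics/s4.png

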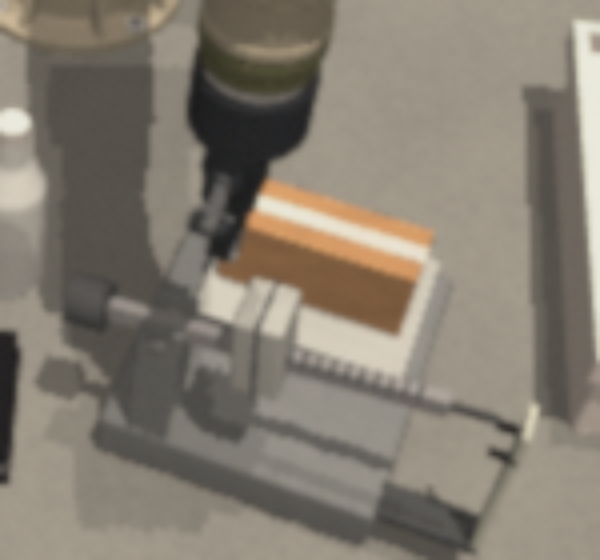

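The crop shows the shut fingers at (230,255), just inward of the poise (265,330), clear of the fork and carton.

Request:
carry_out --steps '[[[0,0,0],[0,-0.3,1],255],[[0,0,0],[0,-0.3,1.8],255],[[0,0,0],[0,-0.3,1.8],255],[[0,0,0],[-0.7,-0.3,1.8],255],[[0,0,0],[-1.4,-0.3,1.8],255],[[0,0,0],[-2.1,-0.3,1.8],255],[[0,0,0],[-2.8,-0.3,1.8],255],[[0,0,0],[-3.5,-0.3,1.8],255]]'

```text
clock: 15.4
tcp_pos: [0.565, 0.2029, 0.2065]
orientation: [0.0, -0.619, 0.785, 0.0]
wrist_force: [0.2, 0.1, 0.4]
finger_gap: -0.0002
grip_force: 0.0
```

```bash
cat >> h.py <<'E'
def sc(a,z,x=0):
    b=np.array([.5471,.1391])+a*np.array([.228,.974])+x*np.array([.974,-.228]); return (*b.round(4),z,166.8)
Y=np.array([.228,.974])
def scale():
    p=env.get_state()['tcp_pos']; print('tool along %.4f'%((p[:2]-[.5471,.1391])@Y))
    for n in('scene','top'):
        c=env.get_calibration(n); im,d=snap(n); P=cloud(c,d); Z=P[...,2]
        al=(P[...,:2]-[.5471,.1391])@Y; ac=(P[...,:2]-[.5471,.1391])@np.array([.974,-.228])
        m=(Z>.15)&(abs(ac)<.012)&(al>.1)&(al<.25)
        q=np.c_[al[m],Z[m]]
        t=(Z>.205)&(Z<.24)&(abs(ac)<.03)&(al>.03)&(al<.24)
        k,l,s,ce=cv2.connectedComponentsWithStats(t.astype(np.uint8))
        for i in range(1,k):
            if s[i,4]>20: a=al[l==i]; z=Z[l==i]; print(n,'blob',s[i,4],'along',a.min().round(3),a.max().round(3),'z',np.median(z).round(4))
        for a0 in np.arange(.12,.2,.02):
            w=(q[:,0]>a0)&(q[:,0]<a0+.02)
            if w.sum()>3: print('   beam z @%.2f %.4f'%(a0+.01,np.median(q[w,1])))
E
python3 - <<'E'
from h import *
go([sc(.07,.20)]); scale()
E
```

```text
t 15.4 tcp [0.565  0.2029 0.2065] F [0.2 0.1 0.4] gap -0.0002 tool y deg 166.5
(np.float64(0.5631), np.float64(0.2073), 0.2) turn [-0.   0.  -0.3] shift [-0.38  0.28  0.65]
tool along 0.0663
scene blob 198 along 0.049 0.086 z 0.2226
   beam z @0.13 0.1828
   beam z @0.15 0.1853
   beam z @0.17 0.1876
   beam z @0.19 0.1893
   beam z @0.21 0.1862
top blob 62 along 0.047 0.063 z 0.2209
```

Run:
```python
from h import *
go([]); o=[]
for n,(a,b,e,f) in(('scene',(360,460,170,260)),('top',(190,290,120,210))):
    im,d=snap(n); c=env.get_calibration(n); p=env.get_state()['tcp_pos']; print(n,np.round(proj(c,p),1),np.round(proj(c,list(sc(.053,.20)[:3])),1))
    o.append(cv2.resize(im[e:f,a:b,::-1],None,fx=4,fy=4))
cv2.imwrite('pics/s5.png',np.hstack(o))
```

```text
t 15.5 tcp [0.565  0.2031 0.2064] F [ 0.1 -0.1 -0.5] gap -0.0001 tool y deg 166.6
scene [404.6 229.8] [400.1 229. ]
top [241.5 159.2] [245.4 161.3]
```

View pics/s5.png

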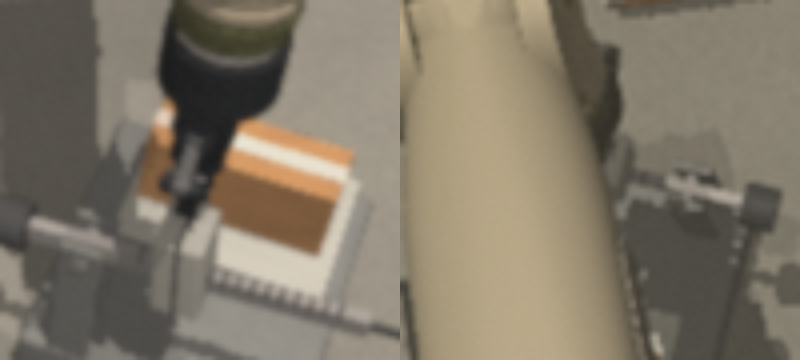

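Run:
```python
from h import *
np.set_printoptions(precision=3,suppress=True,linewidth=150)
im,d=snap('scene'); c=env.get_calibration('scene'); P=cloud(c,d)
for v in range(206,242,3):
    for u in (400,404,406,408,412): print((u,v),im[v,u].sum()//3,P[v,u],end=' ')
    print()
```

```text
(400, 206) 111 [0.42  0.187 0.137] (404, 206) 35 [0.603 0.185 0.347] (406, 206) 77 [0.604 0.19  0.349] (408, 206) 85 [0.603 0.194 0.35 ] (412, 206) 40 [0.602 0.204 0.35 ] 
(400, 209) 93 [0.418 0.189 0.121] (404, 209) 51 [0.578 0.188 0.308] (406, 209) 101 [0.611 0.19  0.347] (408, 209) 94 [0.609 0.195 0.346] (412, 209) 30 [0.582 0.208 0.316] 
(400, 212) 89 [0.613 0.178 0.335] (404, 212) 89 [0.616 0.187 0.34 ] (406, 212) 103 [0.614 0.192 0.339] (408, 212) 73 [0.573 0.2   0.292] (412, 212) 32 [0.583 0.209 0.307] 
(400, 215) 54 [0.623 0.178 0.335] (404, 215) 109 [0.621 0.188 0.335] (406, 215) 104 [0.621 0.193 0.337] (408, 215) 69 [0.62  0.197 0.337] (412, 215) 47 [0.578 0.211 0.289] 
(400, 218) 83 [0.42  0.194 0.079] (404, 218) 66 [0.627 0.189 0.331] (406, 218) 58 [0.626 0.194 0.332] (408, 218) 49 [0.625 0.198 0.332] (412, 218) 78 [0.432 0.23  0.102] 
(400, 221) 159 [0.425 0.196 0.07 ] (404, 221) 40 [0.577 0.195 0.258] (406, 221) 33 [0.578 0.2   0.261] (408, 221) 44 [0.579 0.205 0.264] (412, 221) 119 [0.543 0.219 0.223] 
(400, 224) 163 [0.559 0.188 0.222] (404, 224) 89 [0.558 0.198 0.222
[... 280 characters left out ...]
 
(400, 230) 109 [0.582 0.189 0.224] (404, 230) 114 [0.58  0.2   0.225] (406, 230) 164 [0.578 0.205 0.223] (408, 230) 177 [0.577 0.21  0.224] (412, 230) 143 [0.567 0.222 0.214] 
(400, 233) 102 [0.583 0.191 0.213] (404, 233) 98 [0.585 0.201 0.218] (406, 233) 147 [0.584 0.206 0.218] (408, 233) 163 [0.588 0.211 0.225] (412, 233) 117 [0.565 0.224 0.198] 
(400, 236) 115 [0.584 0.192 0.2  ] (404, 236) 96 [0.587 0.203 0.208] (406, 236) 119 [0.587 0.208 0.208] (408, 236) 122 [0.588 0.213 0.211] (412, 236) 110 [0.564 0.226 0.182] 
(400, 239) 116 [0.584 0.194 0.188] (404, 239) 98 [0.587 0.204 0.194] (406, 239) 117 [0.588 0.21  0.197] (408, 239) 121 [0.588 0.215 0.199] (412, 239) 98 [0.574 0.227 0.182]
```

Run:
```python
from h import *
c=env.get_calibration('scene')
for z in (.20,.222,.235,.25,.265): print(z,np.round(proj(c,[.551,.169,z]),1),np.round(proj(c,[.565,.203,z-.015]),1), z-.015)
im=cv2.imread('pics/s4.png')
g=im[::4,::4].sum(2)//3
np.set_printoptions(linewidth=200)
print(g[52:74,50:66])
```

```text
0.2 [392.5 225.5] [403.7 234.5] 0.185
0.222 [393.4 220.6] [404.7 229.7] 0.20700000000000002
0.235 [394.  217.6] [405.4 226.9] 0.21999999999999997
0.25 [394.6 214.2] [406.2 223.5] 0.235
0.265 [395.3 210.6] [406.9 220. ] 0.25
[[ 98  95  98 101  99  89  68  45  34  31  32  35  52 101 164 204]
 [ 75  83  96 101  98  87  71  55  42  34  34  46  78 123 161 184]
 [ 65  79  95 102  97  84  77  75  63  44  38  59 104 142 158 165]
 [ 69  87 101 105  94  76  71  77  70  48  40  70 117 149 158 159]
 [ 72  91 101 100  86  69  63  61  55  41  43  76 118 145 155 158]
 [ 68  81  90  87  73  63  57  49  42  40  52  79 106 125 136 144]
 [ 76  74  74  69  58  52  48  42  38  45  64  83  95 102 108 117]
 [101  88  73  56  45  41  39  36  38  52  71  86  90  92  94  98]
 [118 105  79  50  36  34  34  35  46  63  78  88  92  92  92  92]
 [122 108  78  46  33  31  33  38  59  77  85  91  94  93  92  92]
 [122 104  72  43  33  32  34  48  75  90  91  93  95  95  94  93]
 [122 103  69  46  38  34  37  61  92 105  99  95  95  95  95  95]
 [123 107  80  69  63  49  46  71 100 110 101  95  94  95  95  95]
 [120 103  90  96  95  78  70  83 100 102  97  95  94  94  94  94]
 [114  96 101 117 114  97  90  93  98  97  95  95  94  94  94  93]
 [113  99 122 142 124 103  96  96  96  96  95  94  93  93  92  92]
 [118 116 145 165 143 115 102  98  97  96  95  94  94  95  96  95]
 [125 135 166 184 174 148 128 119 109 101  98  96  99 112 122 118]
 [128 148 178 196 196 183 168 156 139 125 117 108 111 137 157 157]
 [131 157 184 200 204 201 196 189 176 165 155 136 132 153 175 182]
 [138 166 187 200 205 205 204 202 198 194 187 166 152 161 177 188]
 [150 172 189 200 204 205 205 205 204 204 198 180 164 166 175 185]]
```

The tip ends at pixel row 222, about 3 cm higher than the reported TCP, so the fingers passed above the poise without touching it. I'll go back and come in lower.

Request:
carry_out --steps '[[[0,0,0],[0,0.3,-1],255],[[0,0,0],[1.5,0.3,-1],255],[[0,0,0],[3,0.3,-1],255],[[0,0,0],[4,0.3,-1],255],[[0,0,0],[4,0.3,0],255],[[0,0,0],[4,0.3,2],255],[[0,0,0],[4,0.3,3.2],255],[[0,0,0],[4,0.3,3.2],255]]'

```text
clock: 16.65
tcp_pos: [0.5516, 0.1642, 0.173]
orientation: [-0.001, -0.619, 0.785, 0.001]
wrist_force: [0.1, -0.7, -0.5]
finger_gap: -0.0
grip_force: 0.0
```

Run:
```python
from h import *
go([sc(.028,.167),sc(.06,.167)]); scale()
im,d=snap('scene'); print(im[214:240:1,390:402].sum(2)//3)
```

```text
t 16.65 tcp [0.5516 0.1642 0.173 ] F [ 0.1 -0.7 -0.5] gap -0.0 tool y deg 166.5
(np.float64(0.5535), np.float64(0.1664), 0.167) turn [ 0.1 -0.1 -0.3] shift [-0.26 -0.13  0.6 ]
(np.float64(0.5608), np.float64(0.1975), 0.167) turn [ 0.1 -0.1 -0.3] shift [-3.46 -0.12  0.6 ]
tool along 0.0254
scene blob 232 along 0.049 0.086 z 0.2229
   beam z @0.13 0.1837
   beam z @0.15 0.1850
   beam z @0.17 0.1872
   beam z @0.19 0.1886
   beam z @0.21 0.1860
   beam z @0.19 0.1883
   beam z @0.21 0.1849
[[ 96  77  50  34  32  31  33  39  60  83  93  94]
 [ 90  75  64  53  40  33  37  57  78  92  94  94]
 [ 88  74  78  82  63  37  38  70  91  94  94  95]
 [ 87  68  69  74  62  37  41  75  93  96  95  94]
 [ 82  64  58  51  42  38  52  83  96  96  95  96]
 [ 66  60  56  46  37  54  82 103 106 100  99  97]
 [ 49  49  48  42  41  68 120 148 142 134 125 108]
 [ 37  37  37  39  53  83 144 181 184 180 166 139]
 [ 31  33  34  48  75 105 161 197 203 201 194 166]
 [ 32  34  38  64  96 135 180 202 206 205 196 174]
 [ 37  35  40  72 107 160 197 204 205 203 186 168]
 [ 74  75  76  92 129 177 203 205 204 194 171 163]
 [136 153 154 147 167 193 204 205 203 182 164 165]
 [160 187 194 188 195 204 205 204 195 173 166 172]
 [129 153 174 193 202 204 205 203 181 163 171 176]
 [ 89 101 122 145 163 179 195 201 178 165 175 177]
 [ 92 103 105  98 106 125 146 161 160 166 176 176]
 [113 131 131 125 115  98  89 102 123 145 157 164]
 [130 142 144 143 133 103  82  84 101 120 129 138]
 [119 126 133 136 125  99  83  87 103 115 116 119]
 [101 106 112 116 103  87  85  88 102 116 116 116]
 [100 100  99  98  87  80  85  88 104 116 118 116]
 [111 107 102  95  88  82  84  88 105 115 116 115]
 [129 127 122 114 105  94  88  90 104 114 116 116]
 [136 139 138 135 130 124 116 104 106 117 115 115]
 [138 140 143 142 142 140 135 120 111 115 116 114]]
```

Request:
carry_out --steps '[[[0,0,0],[-0.3,0,0.5],255],[[0,0,0],[-0.9,0,0.5],255],[[0,0,0],[-1.4,0,0.5],255],[[0,0,0],[-2,0,0.5],255],[[0,0,0],[-2.6,0,0.5],255],[[0,0,0],[-3.2,0,0.5],255],[[0,0,0],[-3.8,0,0.5],255],[[0,0,0],[-4.4,0,0.5],255]]'

```text
clock: 17.8
tcp_pos: [0.5628, 0.2073, 0.1694]
orientation: [-0.0, -0.619, 0.785, 0.0]
wrist_force: [-1.1, -2.0, 0.7]
finger_gap: 0.0001
grip_force: 0.9
```

Run:
```python
from h import *
go([sc(.09,.168)]); scale()
```

```text
t 17.8 tcp [0.5628 0.2073 0.1694] F [-1.1 -2.   0.7] gap 0.0001 tool y deg 166.5
(np.float64(0.5676), np.float64(0.2268), 0.168) turn [ 0.  -0.  -0.3] shift [-2.01 -0.01  0.14]
tool along 0.0700
scene blob 271 along 0.058 0.117 z 0.222
   beam z @0.13 0.1797
   beam z @0.15 0.1800
   beam z @0.17 0.1809
   beam z @0.19 0.1825
   beam z @0.21 0.1779
```

Request:
carry_out --steps '[[[0,0,0],[1.2,0,0],255],[[0,0,0],[1.2,0,0],255],[[0,0,0],[1.2,0,0],255],[[0,0,0],[1.2,0,0],255],[[0,0,0],[1.2,0,0],255],[[0,0,0],[1.2,0,0],255],[[0,0,0],[1.2,0,0],255],[[0,0,0],[1.2,0,0],255]]'

```text
clock: 18.9
tcp_pos: [0.56, 0.1953, 0.1695]
orientation: [0.0, -0.619, 0.785, 0.0]
wrist_force: [0.0, 0.5, 0.2]
finger_gap: -0.0
grip_force: 0.0
```

```bash
cat >> h.py <<'E'
def tilt():
    c=env.get_calibration('scene'); im,d=snap('scene'); P=cloud(c,d); Z=P[...,2]
    al=(P[...,:2]-[.5471,.1391])@Y; ac=(P[...,:2]-[.5471,.1391])@np.array([.974,-.228])
    for nm,m in (('out',(abs(ac)<.0045)&(al>.145)&(al<.195)&(Z>.15)&(Z<.21)),('in',(abs(ac)<.0045)&(al>-.05)&(al<-.02)&(Z>.15)&(Z<.21))):
        if m.sum()>4: print(nm,m.sum(),'al %.4f z %.4f'%(np.median(al[m]),np.percentile(Z[m],60)))
    m=(Z>.205)&(Z<.24)&(abs(ac)<.03)&(al>.085)&(al<.24)
    print('poise top max along %.4f'%np.percentile(al[m],98))
    m=(Z>.13)&(Z<.155)&(P[...,0]>.34)&(P[...,0]<.47)&(P[...,1]>.17)&(P[...,1]<.33)
    print('carton top z %.5f'%np.median(Z[m]))
    # white plate & pointer region
    return im,d,P
E
python3 - <<'E'
from h import *
go([]); im,d,P=tilt()
c=env.get_calibration('scene')
A=sc(.232,.165)[:3]; print('level tip px',np.round(proj(c,A),1),'plate',np.round(proj(c,sc(.25,.165)[:3]),1))
u,v=map(int,proj(c,A)); cv2.imwrite('pics/s6.png',cv2.resize(im[v-35:v+35,u-50:u+40,::-1],None,fx=8,fy=8,interpolation=cv2.INTER_NEAREST)); print(u-50,v-35)
E
```

```text
t 18.9 tcp [0.56   0.1953 0.1695] F [0.  0.5 0.2] gap -0.0 tool y deg 166.5
out 62 al 0.1685 z 0.1883
in 29 al -0.0352 z 0.1715
poise top max along 0.1156
carton top z 0.14033
level tip px [461.7 258.3] plate [468.4 260.6]
411 223
```

View pics/s6.png

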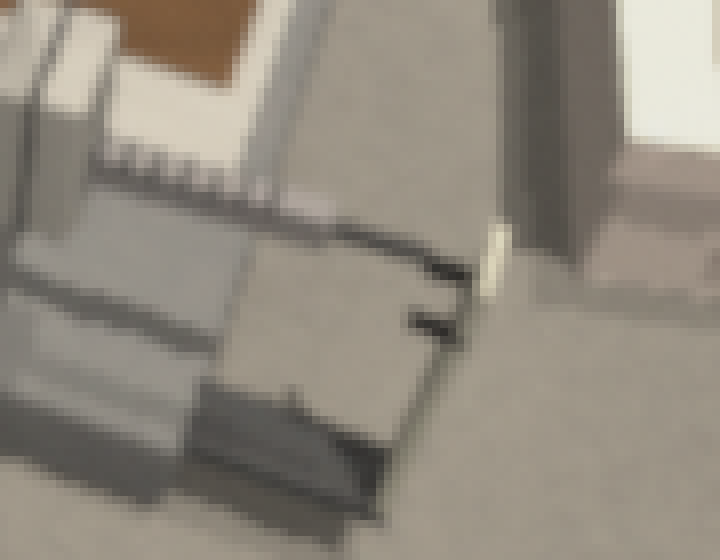

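Crop shows pointer tip (440,270) still above the index mark (430,320): the beam is on its upper stop; poise is at about 62 mm. Push further.

Request:
carry_out --steps '[[[0,0,0],[-0.7,0,0],255],[[0,0,0],[-1.3,0,0],255],[[0,0,0],[-1.9,0,0],255],[[0,0,0],[-2.5,0,0],255],[[0,0,0],[-3.2,0,0],255],[[0,0,0],[-3.2,0,0],255],[[0,0,0],[-2.4,0,0],255],[[0,0,0],[-2.0,0,0],255]]'

```text
clock: 19.95
tcp_pos: [0.5646, 0.2142, 0.1696]
orientation: [0.0, -0.619, 0.785, 0.0]
wrist_force: [0.4, 0.2, -1.1]
finger_gap: -0.0
grip_force: 0.0
```

Request:
carry_out --steps '[[[0,0,0],[0,0,0],255],[[0,0,0],[0,0,0],255],[[0,0,0],[0,0,0],255],[[0,0,0],[0,0,0],255],[[0,0,0],[0,0,0],255],[[0,0,0],[0,0,0],255],[[0,0,0],[0,0,0],255],[[0,0,0],[0,0,0],255]]'

```text
clock: 20.95
tcp_pos: [0.5647, 0.2148, 0.1695]
orientation: [0.0, -0.619, 0.785, 0.0]
wrist_force: [-0.1, -0.6, 1.0]
finger_gap: 0.0003
grip_force: 0.0
```

Run:
```python
from h import *
go([]); tilt(); p=env.get_state()['tcp_pos']; print('along',(p[:2]-[.5471,.1391])@Y)
```

```text
t 20.95 tcp [0.5647 0.2148 0.1695] F [-0.1 -0.6  1. ] gap 0.0003 tool y deg 166.5
out 61 al 0.1723 z 0.1891
in 41 al -0.0363 z 0.1714
poise top max along 0.1363
carton top z 0.14001
along 0.07767968442606957
```

Request:
carry_out --steps '[[[0,0,0],[-0.6,0,0],255],[[0,0,0],[-1.2,0,0],255],[[0,0,0],[-1.7,0,0],255],[[0,0,0],[-2.2,0,0],255],[[0,0,0],[-2.5,0,0],255],[[0,0,0],[-2.5,0,0],255],[[0,0,0],[-1.7,0,0],255],[[0,0,0],[-1.3,0,0],255]]'

```text
clock: 22.0
tcp_pos: [0.5676, 0.2269, 0.1697]
orientation: [0.0, -0.619, 0.785, 0.0]
wrist_force: [0.1, -0.0, 0.1]
finger_gap: -0.0003
grip_force: 0.0
```

Request:
carry_out --steps '[[[0,0,0],[0,0,0],255],[[0,0,0],[0,0,0],255],[[0,0,0],[0,0,0],255],[[0,0,0],[0,0,0],255],[[0,0,0],[0,0,0],255],[[0,0,0],[0,0,0],255],[[0,0,0],[0,0,0],255],[[0,0,0],[0,0,0],255]]'

```text
clock: 23.0
tcp_pos: [0.5678, 0.2274, 0.1695]
orientation: [0.0, -0.619, 0.785, 0.0]
wrist_force: [0.3, -1.1, -0.3]
finger_gap: 0.0002
grip_force: 0.0
```

```bash
sed -i 's/(al>.145)&(al<.195)/(al>.165)\&(al<.197)/' h.py
python3 - <<'E'
from h import *
go([]); tilt(); p=env.get_state()['tcp_pos']; print('along',(p[:2]-[.5471,.1391])@Y)
E
```

```text
t 23.0 tcp [0.5678 0.2274 0.1695] F [ 0.3 -1.1 -0.3] gap 0.0002 tool y deg 166.5
out 43 al 0.1812 z 0.1896
in 34 al -0.0354 z 0.1713
poise top max along 0.1492
carton top z 0.14018
along 0.0907012676828556
```

Request:
carry_out --steps '[[[0,0,0],[-0.6,0,0],255],[[0,0,0],[-1.2,0,0],255],[[0,0,0],[-1.8,0,0],255],[[0,0,0],[-2.4,0,0],255],[[0,0,0],[-2.8,0,0],255],[[0,0,0],[-2.8,0,0],255],[[0,0,0],[-2.0,0,0],255],[[0,0,0],[-1.6,0,0],255]]'

```text
clock: 24.05
tcp_pos: [0.5714, 0.2424, 0.1698]
orientation: [0.0, -0.619, 0.785, 0.0]
wrist_force: [-0.6, -0.4, -0.7]
finger_gap: 0.0002
grip_force: 0.0
```

Request:
carry_out --steps '[[[0,0,0],[0,0,0],255],[[0,0,0],[0,0,0],255],[[0,0,0],[0,0,0],255],[[0,0,0],[0,0,0],255],[[0,0,0],[0,0,0],255],[[0,0,0],[0,0,0],255],[[0,0,0],[0,0,0],255],[[0,0,0],[0,0,0],255]]'

```text
clock: 25.05
tcp_pos: [0.5715, 0.2429, 0.1695]
orientation: [0.0, -0.619, 0.785, 0.0]
wrist_force: [0.2, -0.2, 0.3]
finger_gap: 0.0
grip_force: 0.0
```

```bash
sed -i 's/(al>.165)&(al<.197)/(al>.178)\&(al<.198)/' h.py
python3 - <<'E'
from h import *
go([]); tilt(); p=env.get_state()['tcp_pos']; print('along',(p[:2]-[.5471,.1391])@Y)
E
```

```text
t 25.05 tcp [0.5715 0.2429 0.1695] F [ 0.2 -0.2  0.3] gap 0.0 tool y deg 166.5
out 25 al 0.1898 z 0.1756
in 37 al -0.0368 z 0.1739
poise top max along 0.1679
carton top z 0.14439
along 0.10667132741011262
```

```bash
cat >> h.py <<'E'
def patch(k=3):
    g=sum(snap('scene')[0][246:272,446:474].astype(float).sum(2)/3 for _ in range(k))/k
    np.set_printoptions(linewidth=220); print(g.round().astype(int))
E
python3 - <<'E'
from h import *
patch()
E
```

```text
[[145 145 145 146 148 148 147 147 147 148 148 148 147 147 145 146 148 148 147 147 148 147 145 145 147 147 143 123]
 [147 146 145 145 147 148 146 146 147 148 147 146 145 147 147 147 148 148 147 145 147 146 145 144 146 147 143 123]
 [150 148 147 145 146 146 146 146 147 148 147 145 145 147 148 146 146 147 146 145 145 145 146 146 147 148 146 124]
 [154 151 148 146 145 147 147 147 146 146 147 146 147 148 148 146 146 147 147 145 145 145 147 148 149 150 148 128]
 [161 160 158 152 149 148 148 147 146 146 146 147 148 148 147 146 146 148 147 147 146 145 146 147 148 150 159 148]
 [165 168 167 163 160 158 151 146 146 146 147 147 147 148 147 146 145 147 148 148 148 147 146 147 148 152 171 183]
 [150 161 166 166 167 163 153 146 147 146 147 147 146 147 148 147 146 147 148 149 149 148 146 147 149 154 184 205]
 [119 131 139 150 159 153 139 140 144 144 145 146 146 147 148 148 147 148 147 147 148 147 146 146 147 150 187 206]
 [101 102 108 119 127 119 109 114 121 131 139 143 144 146 147 147 146 140 126 125 138 143 144 144 142 156 192 197]
 [102 101  99 100  98  88  82  84  92 104 114 123 131 142 144 146
[... 1190 characters left out ...]
 149 150]
 [147 147 147 147 147 147 149 149 149 150 150 150 150 150 150 149 149 149 144 118  92  95 101 126 146 150 150 150]
 [148 148 147 146 147 147 149 149 149 150 150 150 150 151 150 150 151 150 137 111 105 118 127 140 148 150 151 151]
 [149 148 146 146 147 148 149 150 149 150 149 149 150 149 150 151 151 148 128 104 113 127 140 148 151 152 152 151]
 [147 148 148 146 147 148 150 150 149 150 150 150 149 150 150 151 149 141 117 107 120 134 146 152 152 152 151 150]
 [146 147 148 147 147 148 150 149 150 150 149 149 150 151 152 151 149 130 107 112 127 140 150 153 152 150 150 150]
 [136 128 137 146 147 148 149 149 149 149 148 148 150 152 153 152 145 122 107 120 134 145 151 153 151 148 149 149]]
```

Request:
carry_out --steps '[[[0,0,0],[-0.6,0,0],255],[[0,0,0],[-1.0,0,0],255],[[0,0,0],[-1.3,0,0],255],[[0,0,0],[-1.5,0,0],255],[[0,0,0],[-1.5,0,0],255],[[0,0,0],[-1.5,0,0],255],[[0,0,0],[-0.8,0,0],255],[[0,0,0],[-0.4,0,0],255]]'

```text
clock: 26.25
tcp_pos: [0.5722, 0.2462, 0.1696]
orientation: [-0.0, -0.619, 0.785, -0.0]
wrist_force: [-0.3, 1.2, -0.4]
finger_gap: -0.0001
grip_force: 0.0
```

Request:
carry_out --steps '[[[0,0,0],[0,0,0],255],[[0,0,0],[0,0,0],255],[[0,0,0],[0,0,0],255],[[0,0,0],[0,0,0],255],[[0,0,0],[0,0,0],255],[[0,0,0],[0,0,0],255],[[0,0,0],[0,0,0],255],[[0,0,0],[0,0,0],255]]'

```text
clock: 27.25
tcp_pos: [0.5724, 0.2468, 0.1695]
orientation: [0.0, -0.619, 0.785, 0.0]
wrist_force: [1.0, 0.7, -0.4]
finger_gap: -0.0
grip_force: 0.0
```

Run:
```python
from h import *
go([])
for _ in range(3): tilt()
p=env.get_state()['tcp_pos']; print('along',(p[:2]-[.5471,.1391])@Y)
patch()
```

```text
t 27.25 tcp [0.5724 0.2468 0.1695] F [ 1.   0.7 -0.4] gap -0.0 tool y deg 166.5
out 26 al 0.1894 z 0.1746
in 38 al -0.0351 z 0.1743
poise top max along 0.1679
carton top z 0.14461
out 28 al 0.1869 z 0.1748
in 35 al -0.0346 z 0.1744
poise top max along 0.1679
carton top z 0.14483
out 22 al 0.1882 z 0.1757
in 39 al -0.0353 z 0.1751
poise top max along 0.1679
carton top z 0.14461
along 0.11069603193720624
[[144 145 145 145 147 148 147 146 147 148 149 148 147 146 146 146 147 147 148 148 148 147 145 146 147 146 143 123]
 [147 146 145 145 147 148 146 146 147 148 147 145 145 147 147 147 148 147 147 146 146 145 145 146 147 146 144 123]
 [150 148 146 146 146 146 146 146 147 148 147 145 145 147 148 146 146 147 147 146 145 144 146 146 147 148 145 125]
 [154 152 148 146 145 146 147 146 146 146 147 146 146 148 148 147 146 147 147 146 145 145 147 148 148 149 148 128]
 [161 160 158 152 149 148 148 147 146 146 147 147 148 148 147 146 146 147 147 147 146 145 146 148 149 150 158 147]
 [165 167 166 163 160 158 151 146 146 146 147 147 147 148 147 145 146 147 148 148 148 147 147 147 148 152 171 183]
 [15
[... 1596 characters left out ...]
 150 149]
 [148 147 147 147 147 147 149 149 149 150 149 149 150 150 150 149 149 150 143 117  92  95 102 127 146 150 149 150]
 [149 148 147 147 146 148 149 149 149 150 149 150 151 150 150 150 151 150 137 111 104 117 127 139 149 151 151 151]
 [149 148 147 145 147 148 150 149 149 149 149 149 150 149 150 151 151 148 128 105 112 128 139 148 151 152 151 151]
 [148 149 148 146 146 148 149 151 150 150 150 149 150 150 151 151 150 141 117 106 120 134 145 152 153 152 151 150]
 [146 147 148 148 147 148 150 149 149 149 149 150 150 151 152 151 148 130 107 113 127 140 150 153 152 150 150 149]
 [135 127 137 146 147 148 149 149 149 150 148 148 150 152 153 152 146 122 107 120 134 146 151 153 151 149 149 149]]
```

Poise did not move (its face leaned outward as the beam levelled). Push a little further.

Request:
carry_out --steps '[[[0,0,0],[-0.5,0,0],255],[[0,0,0],[-0.9,0,0],255],[[0,0,0],[-1.2,0,0],255],[[0,0,0],[-1.4,0,0],255],[[0,0,0],[-1.5,0,0],255],[[0,0,0],[-1.5,0,0],255],[[0,0,0],[-1.5,0,0],255],[[0,0,0],[-0.4,0,0],255]]'

```text
clock: 28.55
tcp_pos: [0.5735, 0.2511, 0.1696]
orientation: [0.0, -0.62, 0.785, 0.0]
wrist_force: [1.0, 0.2, -0.3]
finger_gap: -0.0001
grip_force: 0.0
```

Request:
carry_out --steps '[[[0,0,0],[0,0,0],255],[[0,0,0],[0,0,0],255],[[0,0,0],[0,0,0],255],[[0,0,0],[0,0,0],255],[[0,0,0],[0,0,0],255],[[0,0,0],[0,0,0],255],[[0,0,0],[0,0,0],255],[[0,0,0],[0,0,0],255]]'

```text
clock: 29.55
tcp_pos: [0.5733, 0.2507, 0.1695]
orientation: [-0.0, -0.619, 0.785, 0.0]
wrist_force: [0.3, -0.7, -0.4]
finger_gap: 0.0001
grip_force: 0.0
```

Run:
```python
from h import *
np.set_printoptions(precision=4,suppress=True,linewidth=170)
go([])
for _ in range(2): im,d,P=tilt()
p=env.get_state()['tcp_pos']; print('along',(p[:2]-[.5471,.1391])@Y)
g=im.astype(int).sum(2)//3
B=lambda q:np.array([(q[:2]-[.5471,.1391])@np.array([.974,-.228]),(q[:2]-[.5471,.1391])@Y,q[2]])
for u in range(452,470):
    for r in (range(252,262),range(260,267)):
        v=min(r,key=lambda v:g[v,u]); print((u,v),g[v-1:v+2,u],B(P[v,u]),end='   ')
    print()
```

```text
t 29.55 tcp [0.5733 0.2507 0.1695] F [ 0.3 -0.7 -0.4] gap 0.0001 tool y deg 166.5
out 29 al 0.1882 z 0.1726
in 32 al -0.0379 z 0.1745
poise top max along 0.1704
carton top z 0.14524
out 22 al 0.1887 z 0.1734
in 33 al -0.0359 z 0.1746
poise top max along 0.1704
carton top z 0.14532
along 0.11468059754231967
(452, 256) [ 92  79 118] [0.002  0.2066 0.1629]   (452, 264) [146 144 146] [-0.0867  0.2218  0.0038]   
(453, 256) [102  80 110] [0.0013 0.209  0.1634]   (453, 262) [148 145 145] [-0.0983  0.2232 -0.0002]   
(454, 256) [110  80  93] [0.0026 0.2113 0.1667]   (454, 260) [142 145 147] [-0.1069  0.2244 -0.    ]   
(455, 257) [ 88  79 118] [0.0068 0.2144 0.1695]   (455, 260) [142 145 147] [-0.1073  0.2272  0.0012]   
(456, 257) [103  81 110] [0.0016 0.2172 0.164 ]   (456, 260) [139 146 148] [-0.1071  0.2299  0.0033]   
(457, 257) [115  84  95] [0.0057 0.2192 0.1709]   (457, 260) [129 147 150] [-0.111   0.2331 -0.0003]   
(458, 258) [ 91  81 121] [0.0044 0.2227 0.1665]   (458, 260) [121 146 150] [-0.1087  0.2356  0.0047]   
(459, 258) [103  79 111] [0.0028 0.2252 0.1658]   (459, 260) [11
[... 358 characters left out ...]
261) [140 124  82] [-0.1169  0.2515 -0.0027]   (463, 263) [ 82  57 107] [0.0158 0.2383 0.1679]   
(464, 256) [ 96  86 111] [-0.0078  0.236   0.1676]   (464, 263) [97 51 82] [0.0136 0.2409 0.1664]   
(465, 256) [83 53 82] [-0.0076  0.2383  0.1694]   (465, 264) [58 55 99] [0.016  0.244  0.1669]   
(466, 256) [101  53  59] [-0.0078  0.2407  0.1705]   (466, 264) [70 45 68] [0.0144 0.2465 0.1662]   
(467, 257) [ 58  48 104] [-0.0083  0.2441  0.167 ]   (467, 264) [76 66 69] [0.017  0.2484 0.1712]   
(468, 257) [76 45 78] [-0.0081  0.2464  0.1688]   (468, 265) [102  90 103] [0.0168 0.2518 0.1681]   
(469, 257) [102  69  81] [-0.0086  0.2488  0.1696]   (469, 260) [ 95  99 103] [0.0182 0.2485 0.1925]
```

Run:
```python
from h import *
def prof(im,cols,lo,hi):
    g=im.astype(float).sum(2)/3; o=[]
    for u in cols:
        w=np.clip(138-g[lo(u):hi(u),u],0,None); o.append((w*np.arange(lo(u),hi(u))).sum()/w.sum())
    return np.array(o).round(2)
cur=sum(snap('scene')[0].astype(float) for _ in range(4))/4
cols=range(454,461)
L={'dn':cv2.imread('pics/s2f.png'),'dn0':cv2.imread('pics/scene0.png'),'up':cv2.imread('pics/p3scene.png'),'now':cur}
r0=lambda u:256+(u-452)/3
R_={}
for k,dv in(('dn',4.5),('dn0',4.5),('up',-4.5),('now',0)):
    c=R_[k]=prof(L[k],cols,lambda u:int(round(r0(u)+dv))-3,lambda u:int(round(r0(u)+dv))+4); print(k,c)
print('tilt',.09*(1-2*(R_['now']-R_['up'])/((R_['dn']+R_['dn0'])/2-R_['up'])))
```

```text
dn [260.4  260.78 261.26 261.6  262.09 262.45 262.56]
dn0 [260.41 260.77 261.27 261.62 262.08 262.45 262.54]
up [251.67 251.93 252.3  252.54 252.81 253.22 253.45]
now [256.26 256.54 256.85 257.29 257.56 257.85 258.27]
tilt [-0.004585   -0.00381572 -0.00135527 -0.00426681 -0.00218329 -0.00029252
 -0.00534066]
```

Interpolated between its two stops, the pointer stands at about −0.003 rad, i.e. level. Retreat, verify, hand in.

Request:
carry_out --steps '[[[0,0,0],[0.5,0,-0.5],255],[[0,0,0],[0.5,0,-2],255],[[0,0,0],[0.5,0,-5],255],[[0,0,0],[0.5,0,-9],255],[[0,0,0],[0.5,0,-12],255],[[0,0,0],[0.5,0,-12],255],[[0,0,0],[0.5,0,-12],255],[[0,0,0],[0.5,0,-12],255]]'

```text
clock: 30.85
tcp_pos: [0.5717, 0.2457, 0.2884]
orientation: [-0.001, -0.619, 0.785, 0.0]
wrist_force: [-0.6, -0.6, -0.7]
finger_gap: 0.0003
grip_force: 0.0
```

Run:
```python
from h import *
go([]); im,d,P=tilt(); Z=P[...,2]; cv2.imwrite('pics/end.png',im[:,:,::-1])
g0=cv2.imread('pics/scene0.png')[:,:,::-1].astype(int); df=abs(im.astype(int)-g0).sum(2)
for n,(a,b,e,f) in dict(bottle=(330,352,178,225),stapler=(330,346,232,270),tumbler=(305,332,268,308),short=(228,256,198,238)).items(): print(n,np.median(df[e:f,a:b]),(df[e:f,a:b]>90).mean().round(3))
g=im.astype(float).sum(2)/3
for u in range(454,461):
    c=int(round(256+(u-452)/3)); w=np.clip(138-g[c-3:c+4,u],0,None); print(round((w*np.arange(c-3,c+4)).sum()/w.sum(),2),end=' ')
m=(Z>.13)&(Z<.16)&(P[...,0]>.3)&(P[...,0]<.5)&(P[...,1]>.14)&(P[...,1]<.37)
print(cv2.minAreaRect(P[m][:,:2].astype(np.float32)*1000))
```

```text
t 30.85 tcp [0.5717 0.2457 0.2884] F [-0.6 -0.6 -0.7] gap 0.0003 tool y deg 166.5
out 25 al 0.1873 z 0.1720
in 36 al -0.0369 z 0.1750
poise top max along 0.1709
carton top z 0.14539
bottle 1.0 0.0
stapler 2.0 0.0
tumbler 2.0 0.0
short 1.0 0.0
256.32 256.58 256.86 257.3 257.58 257.85 258.29 ((408.7904357910156, 252.24200439453125), (150.59962463378906, 61.0013427734375), 76.20014190673828)
```

Pointer level and steady, carton centred, everything else undisturbed.

```bash
python3 -c "
from workcell import env
print(env.hand_in())"
```

```text
the job is handed in; nothing more can be done
None
```

I laid the long carton centred and lengthwise on the platform, set the poise so the pointer rests level with the index mark (about −0.003 rad by camera), and handed the job in at about 31 s, with the short carton, bottle, tumbler and stapler unmoved.

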